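# Snap the drain clip shut with the pliers

### The job

The open hose clip on the barbecue's sloping grease-drain pipe has to be closed. Pick up the pliers by their handles, bring the jaws squarely over the clip's two ears (tilted to match the slope of the pipe) and squeeze until the clip clicks shut, touching the clip with the pliers only, not with the fingers. Then ease off and lay the pliers gently down flat inside the white platter, let go, and leave the other things on the ledge where they stand.

Things in the scene. Friction and masses are not known exactly. Their poses are not given: they have to be found in the camera images.
- pliers_mid (a point): Spring-open pliers lying flat, steel jaws, black rubber grips: 148 mm long, 14 mm thick (16 at the pivot), about 100 g, heaviest in the handles. The point: on the centre line, half-way along and half-way up (7 mm over the underside). x to the jaw tips, y across the handles (squeeze direction), z along the pivot pin. Pivot 25 mm ahead of it. Spring force per handle 6 N open to 9 N shut; snapping the clip takes about 17 N.
- pliers_grip (a point): Place to squeeze: midway between the two grips, 40 mm behind pliers_mid (65 behind the pivot), half-way up; same axes. Grips run 30 mm either way from it, 10 mm thick each, 66 mm over their outsides sprung open. At 53 mm the jaw gap is about 28 mm: carry them so, firm yet open enough for the ears. At 25 mm the gap is 12 mm; they stop at about 22 mm and spring open when released.
- pliers_jaws (a point): Midway between the two flat jaws, 63 mm ahead of pliers_mid (103 mm ahead of pliers_grip), 10 mm behind the jaw tips, half-way up; same axes. Each jaw plate is 21 mm long and 14 mm high (along z); clear gap between them 36 mm when sprung open.
- clip_ears (a point): Midway between the two ears of the open white hose clip, about 150 mm above the ledge. z: up along the pipe, which leans sideways 0.6 rad from vertical (top to the left seen from the robot); x: level, to the pipe, whose centre is 33 mm ahead; y: the ears close along it. Each ear 24 mm along x, 26 along z, 4 thick; the pair is 20 mm over the outsides open, 12 shut, pointing to the robot (turned up to 0.3 rad).
- clip_left (a joint): How far each ear is closed, rad: 0 open, about 0.075 clicked shut; the ears move together and from half-way (0.037) spring on to shut, or back to open. Each needs at most about 10 N.
- clip: The whole hose clip on the pipe, origin on the pipe's centre line, 33 mm along +x from clip_ears; axes as for clip_ears. Ring 20 mm in outer radius, round a rubber sleeve on a 25 mm steel pipe held on a steel stand, a small funnel above and a can below. Only the pliers may touch it.
- pliers: The pliers again: origin at the pivot, on their underside; axes as for pliers_mid.
- platter_floor (a point): Centre of the inner floor of the white rectangular melamine platter (5 mm above the ledge), fixed; outside 280 by 210 mm, rim 16 mm high above the ledge and 5 mm thick; x along its long side, z up. The floor within the rim is 270 by 200 mm, so the pliers lie well along the long side.
- lid_lifter: Small steel lid lifter with a wooden handle, 170 mm long, lying on the ledge, 14 mm high. Leave alone. Origin on its underside.
- dip_bowl: Small white ceramic bowl, 80 mm across, 35 mm high. Leave alone. Origin at the centre of its underside.
- skewer_cup: White ceramic cup, 76 mm across, with bamboo skewers, 170 mm high in all. Leave alone. Origin at the centre of its underside.
- salt_jar: Small glass jar, 44 mm across, 85 mm high. Leave alone. Origin at the centre of its underside.
- oil_bottle: Green glass bottle, 64 mm across, 210 mm high. Leave alone. Origin at the centre of its underside.
- flipper: Black nylon flipper lying on the right of the ledge. Leave alone. Origin on its underside.

How it is judged:
On the way, in this order (a step that is already met when the one before it is completed fails the run):
1. the pliers are lifted clear of the ledge (height (world z) of pliers_mid above 0.06 m), for 0.1 s.
2. the open jaws stand over the ears of the still open clip, square to them (within 0.25 rad) (distance between pliers_jaws and clip_ears below 0.017 m and angle between the z axis of pliers_jaws and the z axis of clip_ears, either way round below 0.25 rad and value of joint clip_left below 0.03 rad), for 0.1 s.
3. the clip is clicked shut with the pliers still over its ears (distance between pliers_jaws and clip_ears below 0.017 m and angle between the z axis of pliers_jaws and the z axis of clip_ears, either way round below 0.25 rad and value of joint clip_left above 0.065 rad), for 0.2 s.
At the end, for the whole second after the job is handed in: The clip is clicked shut (joint above 0.065 rad); the pliers lie flat (within 0.1 rad) and at rest on the platter's floor, their middle within 70 mm of its centre and lower than 18 mm above the ledge; the robot has let go (value of joint clip_left above 0.065 rad and horizontal distance between pliers_mid and platter_floor below 0.07 m and height (world z) of pliers_mid between 0.006 and 0.018 m and (angle between pliers_mid's own z axis and vertical below 0.1 rad or angle between pliers_mid's own z axis and vertical above 3.04 rad) and linear speed of pliers below 0.02 m/s); the robot touches nothing.
It fails at once if the fingers press the clip (contact force between the fingers and clip above 2 N).
It fails at once if the pliers are dropped or thrown (fall freely faster than 0.7 m/s) (contact force between the fingers and pliers below 0.05 N and linear speed of pliers above 0.7 m/s).
It fails at once if another thing on the ledge is moved by more than 40 mm (distance of any of flipper, skewer_cup, lid_lifter, salt_jar, oil_bottle, dip_bowl from where it was at the start of the episode above 0.04 m).
It also fails if it takes over 48 s, if anything falls off the work surface, if the arm or the gripper's body presses on something with over 40 N, if the wrist force passes 120 N, or if a joint passes its speed limit or range.

### The arm

A 7-joint arm with a two-finger parallel gripper is mounted at the origin on the work surface. World frame = base frame: x ahead of the robot, y to its left, z up, the work surface at z = 0. Lengths are in m, angles in rad, forces in N, time in s.
With the tool pointing down it reaches from about 0.425 to 0.825 m from the base axis. Payload 3.6 kg.
Tool frame: the origin (TCP) lies at the centre of the arm's flange, where the gripper is bolted on; the fingertips stand 173 mm ahead of it and the grasp point (between the pads) lies 155 mm ahead of it (manip.nose_length is the distance from the TCP to the fingertips, in m); y points along the fingers, x is the direction in which the jaws open and shut, and the axes are right-handed (so a half turn about y gives the same grasp; the last joint's range is limited). The gripper opens to 85 mm and grips with 20 to 120 N. Pads are 22 mm wide; open, the fingers measure 114 mm over their backs; the gripper's body (76 mm by 85 mm) begins 54 mm behind the grasp point. The pads swing forward as they close: fully open they stand 13 mm farther back than shut.
Start: joints at [-1.163, 0.615, -0.013, 1.423, 0.008, 1.103, -0.04], TCP at [0.273, 0.59, 0.405] pointing down, gripper open.
Joint ranges: [-3.12, 3.12], [-0.3, 2.06], [-1.34, 1.32], [0.26, 2.42], [-1.36, 4.5], [0.01, 1.98], [-2.84, 2.84]. Speed limits (rad/s): [2.79, 2.79, 3.14, 3.14, 3.14, 3.14, 3.14].

### API

Orientations are given as a 3x3 rotation matrix whose columns are the frame's x, y, z axes.
In Python, from rig import manip gives the robot as it stands.
- The arm moves only by the shell command python3 -m pendant 'ROWS' [FORCE]. ROWS is text: rows parted by semicolons, each of 5 numbers parted by spaces: the closure, from 0 (fully open) to 1 (shut), then the shift along the tool's x, y, z in cm, then the turn about the tool's y in degrees. A call has 1 to 20 rows; each row shifts and turns the commanded pose from where the row before left it, along the tool's axes as they then stand; what a row does not reach is not made up. A row lasts 1/12 s, in which the tool goes at most 41.7 mm and 7.16 degrees, less where a joint would pass 70% of its speed; a pose out of reach is approached as far as the arm can. A call is refused whole if a number of a shift passes 4.17 or a number of a turn 7.16, either way. A call with a gripper value outside its range is refused whole. The fingers move at their own pace and stop on an object; FORCE is the grip in N (left out, the last holds). Time passes only in rows, so rows that do not move let the fingers close. It gives the time, the measured TCP pose, the force and the opening at its end, in the units of the state.
- manip.get_obs(): the state, without advancing time (a new reading comes with each control period).
- manip.capture(name): name is "side" or "top" or "wrist"; returns a dict with "pixels" (420x560x3 uint8, red, green, blue), "fx", "fy", "cx", "cy" (pixels), "pose" (4x4, takes a point from camera to world coordinates); the wrist camera has in their place "T_tool_cam" (4x4, takes a point from camera to tool coordinates, whose origin is the TCP and whose axes are the tool frame's). Camera axes: x right, y up, looking along -z (the intrinsics and any distortion apply to the point x, -y, -z); pixel columns grow to the right and rows downward; lengths in m; the calibration is good to about 2 mm. A picture is of the moment at which its call begins: read the wrist's pose just before it. There is no depth.
- manip.finish_job(): hands the job in, once; it reports no verdict.
The state is a dict: "t": time; "joint_positions": joint angles; "dq": joint speeds; "joint_torque": joint torques, N m; "position": TCP position; "eef_rot": TCP orientation; "wrist_force": force on the tool from outside, world axes, zero at the start; "moment": the same for the moment, N m; "grip_width": finger opening in m.
Only numpy, scipy, OpenCV 4.12 (cv2) and the standard library are available. Lean on these libraries where they do the work, as an engineer would, in place of code of your own. Each camera call takes 0.05 s, during which the arm holds its last target. There are 200 camera calls.

## Working session

There is one attempt and no reset: what is moved stays moved. The work goes in short steps, Python scripts to look and compute and a shell command to move; the robot and the scene stay as the last step left them, time stands still between calls to the robot, and variables do not carry over. Pictures are saved under pics/ and viewed, about 8 in all and at most 12, crops included, and the job is handed in when it is done.

```bash
ls; mkdir -p pics
python3 - <<'E'
from rig import manip
import cv2,numpy as np
o=manip.get_obs();print(o['t'],o['position'],np.round(o['eef_rot'],3),o['grip_width'],manip.nose_length)
for n in ["side","top","wrist"]:
    c=manip.capture(n);cv2.imwrite(f'pics/{n}0.png',c['pixels'][:,:,::-1]);print(n,{k:np.round(v,4).tolist() for k,v in c.items() if k!='pixels'})
a=[cv2.imread(f'pics/{n}0.png') for n in ["side","top"]]
E
```

```text
pics
0.0 [0.27305476 0.5895129  0.40352888] [[ 0.42  -0.001 -0.907]
 [ 0.907 -0.002  0.42 ]
 [-0.003 -1.    -0.   ]] 0.08574311940204132 0.1734
side {'fx': 380.6761, 'fy': 380.6761, 'cx': 279.9062, 'cy': 207.837, 'pose': [[-0.998, 0.018, -0.0603, 0.5322], [-0.0599, -0.5668, 0.8217, 0.6618], [-0.0194, 0.8236, 0.5668, 0.6293], [0.0, 0.0, 0.0, 1.0]]}
top {'fx': 528.9222, 'fy': 528.9222, 'cx': 273.6097, 'cy': 213.511, 'pose': [[-0.0137, 0.9737, -0.2275, 0.2799], [-0.9999, -0.0136, 0.0017, -0.062], [-0.0015, 0.2275, 0.9738, 1.4325], [0.0, 0.0, 0.0, 1.0]]}
wrist {'fx': 366.7588, 'fy': 366.7588, 'cx': 275.9428, 'cy': 210.6376, 'T_tool_cam': [[1.0, -0.0002, 0.0007, 0.0003], [0.0008, 0.3231, -0.9464, 0.0302], [-0.0, 0.9464, 0.3231, 0.0828], [0.0, 0.0, 0.0, 1.0]]}
```

View pics/top0.png

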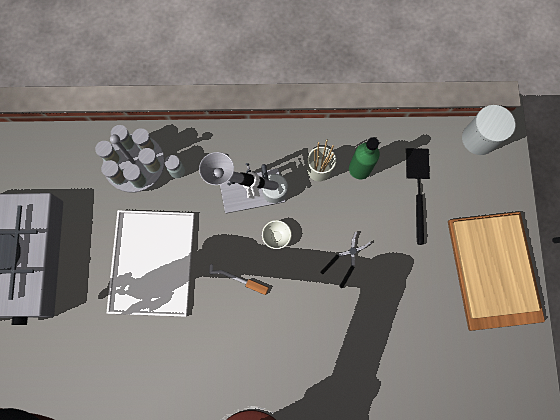

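View pics/side0.png

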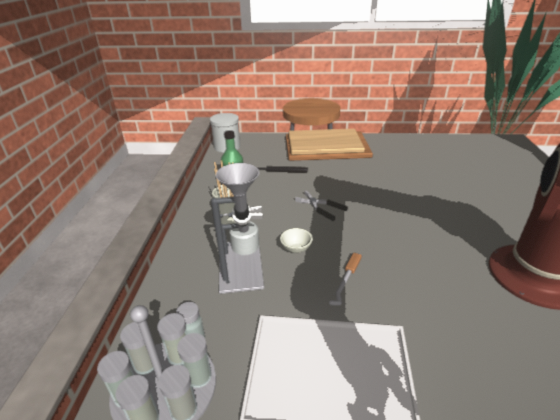

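The top view shows the pliers near (348,255), with jaws up and to the right, the clip on the leaning pipe near (255,180), and the platter near (152,263). The side view shows the clip's white ears near (245,213). Moves can only turn about the finger axis, so I need to find out how to get the tilt. I'll check the pendant's usage text first.

View pics/wrist0.png

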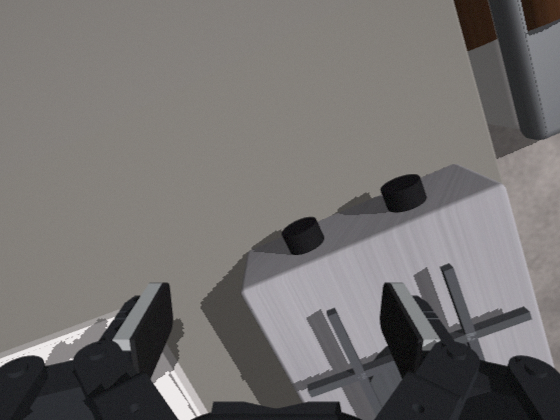

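The wrist view shows only the grill's knobs and the fingers, nothing I need. There's no usage text either. I'll zoom in on the pliers and the clip to measure them.

```bash
cat > h.py <<'E'
from rig import manip
import cv2,numpy as np
def ray(c,u,v):
    d=np.array([(u-c['cx'])/c['fx'],-(v-c['cy'])/c['fy'],-1.]);P=np.array(c['pose'])
    d=P[:3,:3]@d;return P[:3,3],d/np.linalg.norm(d)
def onz(c,u,v,z):
    o,d=ray(c,u,v);return o+d*(z-o[2])/d[2]
def tri(c1,p1,c2,p2):
    o1,d1=ray(c1,*p1);o2,d2=ray(c2,*p2)
    s=np.linalg.lstsq(np.stack([d1,-d2],1),o2-o1,rcond=None)[0]
    a,b=o1+s[0]*d1,o2+s[1]*d2;return (a+b)/2,np.linalg.norm(a-b)
def wrist():
    o=manip.get_obs();c=manip.capture('wrist');T=np.eye(4);T[:3,:3]=o['eef_rot'];T[:3,3]=o['position']
    c['pose']=T@np.array(c['T_tool_cam']);return c,o
E
python3 - <<'E'
import cv2,numpy as np
t=cv2.imread('pics/top0.png');s=cv2.imread('pics/side0.png')
def z(i,x,y,w,h,k):return cv2.resize(i[y:y+h,x:x+w],None,fx=k,fy=k,interpolation=cv2.INTER_NEAREST)
a=z(t,315,225,65,70,4);b=z(t,190,140,120,75,4)
c=z(s,200,155,90,120,4)[:280*2];
out=np.zeros((600,800,3),np.uint8)
out[:280,:260]=a;out[:300,300:780]=b;d=z(s,210,160,70,70,4);out[310:590,:280]=d;e=z(s,285,180,70,45,6);out[310:580,300:720]=e
cv2.imwrite('pics/z1.png',out)
E
```

```text
(no output)
```

View pics/z1.png

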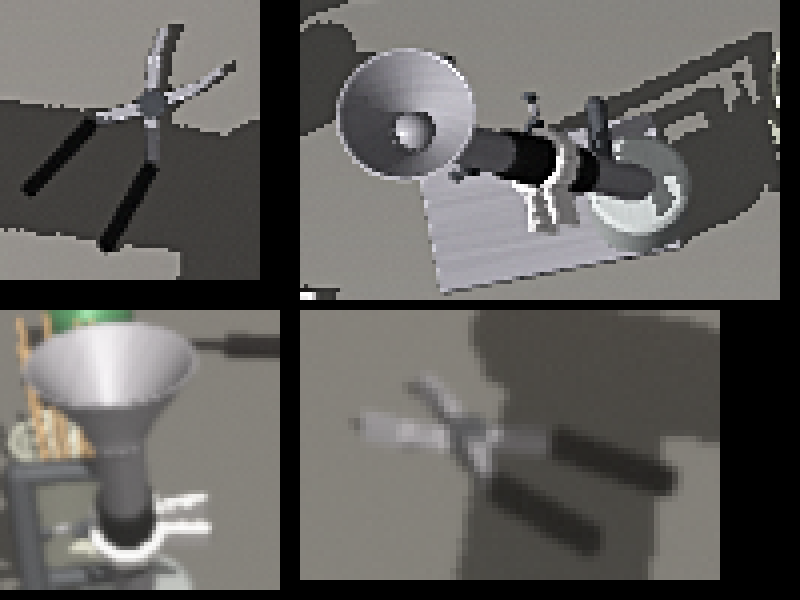

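Run:
```python
from h import *
t=manip.capture('top');s=manip.capture('side')
f=lambda p,k=4,o=(315,225):(p[0]/k+o[0],p[1]/k+o[1])
P={}
for n,p in dict(piv=(152,103),tipL=(174,27),tipR=(233,66),gLe=(28,190),gRe=(108,247),gLs=(92,120),gRs=(153,165)).items():
    P[n]=onz(t,*f(p),.010);print(n,P[n].round(4))
gm=(P['gLe']+P['gRe']+P['gLs']+P['gRs'])/4;print('grip',gm,'tipmid',(P['tipL']+P['tipR'])/2)
d=P['piv']-gm;print(np.linalg.norm(d),np.degrees(np.arctan2(d[1],d[0])),np.linalg.norm(P['gLe']-P['gRe']))
d=(P['tipL']+P['tipR'])/2-gm;print(np.linalg.norm(d),np.degrees(np.arctan2(d[1],d[0])))
g=lambda p:(( p[0]-300)/4+190,p[1]/4+140); h=lambda p:(p[0]/4+210,(p[1]-310)/4+160)
for n,a,b in [('ears',(553,208),(185,513)),('tipL',(534,230),(205,498)),('tipR',(572,222),(208,527)),('funnelrim',(405,113),(110,370))]:
    print(n,tri(t,g(a),s,h(b)))
a,b,c=[onz(t,*g(p),.005) for p in [(443,293),(680,243),(420,180)]]
print('plate',a,b,c,np.degrees(np.arctan2(*(b-a)[1::-1])),np.degrees(np.arctan2(*(c-a)[1::-1])))
# platter corners
for p in [(119,210),(194,212),(187,316),(108,315)]:print('pl',onz(t,*p,.016).round(4))
# pipe yaw from top projection through ears+33mm
E=tri(t,g((553,208)),s,h((185,513)))[0]
A=onz(t,*g((405,113)),0);o=np.array(t['pose'])[:3,3]
for y in np.radians([-20,-15,-10,-5,0,5,10,15,20]):
    x=np.array([np.cos(y),np.sin(y),0]);c=E+.033*x;l=np.array([-np.sin(y),np.cos(y),0]);z=l*np.sin(.6)+np.array([0,0,1])*np.cos(.6)
    T=np.linalg.inv(np.array(t['pose']));r=[]
    for k in(.09,-.08):
        q=T[:3,:3]@(c+k*z)+T[:3,3];r+=[round((t['cx']+t['fx']*q[0]/-q[2]-190)*4+300),round((t['cy']-t['fy']*q[1]/-q[2]-140)*4)]
    print(np.degrees(y).round(),r)
```

```text
piv [ 0.5053 -0.2786  0.01  ]
tipL [ 0.5576 -0.2962  0.01  ]
tipR [ 0.53   -0.3351  0.01  ]
gLe [ 0.4473 -0.1924  0.01  ]
gRe [ 0.4085 -0.2446  0.01  ]
gLs [ 0.4942 -0.2374  0.01  ]
gRs [ 0.463  -0.2773  0.01  ]
grip [ 0.45325498 -0.23792996  0.01      ] tipmid [ 0.54379798 -0.3156468   0.01      ]
0.06605907611044169 -38.04961439312371 0.0650596141006091
0.11932285175347424 -40.64086609124685
ears (array([ 0.63405733, -0.01390774,  0.15442063]), np.float64(0.000833741822642702))
tipL (array([ 0.6184064 , -0.00285981,  0.17136418]), np.float64(0.004867852752574282))
tipR (array([ 0.62616549, -0.02512759,  0.13817347]), np.float64(0.006710812660334631))
funnelrim (array([0.65299612, 0.06458442, 0.28841996]), np.float64(0.002503588804677972))
plate [0.61594187 0.06822843 0.005     ] [ 0.64941624 -0.09667     0.005     ] [0.69763527 0.08493435 0.005     ] -78.52489117727023 11.557375088220718
pl [0.6267 0.3615 0.016 ]
pl [0.6181 0.1546 0.016 ]
pl [0.337  0.1673 0.016 ]
pl [0.3425 0.3754 0.016 ]
-20.0 [487, 98, 638, 212]
-15.0 [480, 104, 636, 205]
-10.0 [474, 110, 633, 198]
-5.0 [468, 116, 629, 192]
0.0 [463, 123, 625, 186]
5.0 [458, 130, 620, 181]
10.0 [454, 138, 615, 176]
15.0 [451, 146, 610, 171]
20.0 [449, 154, 604, 167]
```

The measurements fit what they must be:

| What | Measured | Check |
|---|---|---|
| Pliers | grip (0.453, −0.238), yaw about −39.5° | grip to pivot 66 mm, expected 65 |
| Clip ears | (0.634, −0.014, 0.154) | about 150 mm above the ledge, as stated |
| Stand and pipe | yaw about 12° | plate edge and pipe line agree |
| Platter | centre (0.481, 0.265) | – |

Next I'll go above the pliers, keeping outside the inner reach limit.

```bash
python3 -m pendant '0 -2.58 0 -2.75 0;0 -2.58 0 -2.75 0;0 -2.58 0 -2.75 0;0 -2.58 0 -2.75 0;0 -2.58 0 -2.75 0;0 -2.58 0 -2.75 0;0 -2.58 0 -2.75 0;0 -2.58 0 -2.75 0;0 -2.58 0 -2.75 0;0 -2.58 0 -2.75 0;0 -2.58 0 -2.75 0;0 -2.58 0 -2.75 0;0 -2.58 0 -2.75 0;0 -2.58 0 -2.75 0'
python3 -m pendant '0 -3.49 1 -1.41 0;0 -3.49 1 -1.41 0;0 -3.49 1 -1.41 0;0 -3.49 1 -1.41 0;0 -3.49 1 -1.41 0;0 -3.49 1 -1.41 0;0 -3.49 1 -1.41 0;0 -3.49 1 -1.41 0;0 -3.49 1 -1.41 0;0 0 0 0 7;0 0 0 0 7;0 0 0 0 0.7;0 0 0 0 0'
python3 - <<'E'
from h import *
c,o=wrist();cv2.imwrite('pics/w1.png',c['pixels'][:,:,::-1])
print(o['joint_positions'],o['position'],np.round(o['eef_rot'],3))
T=np.linalg.inv(c['pose'])
for p in [(.453,-.238,.01),(.505,-.2786,.01)]:
    q=T[:3,:3]@p+T[:3,3];print(c['cx']+c['fx']*q[0]/-q[2],c['cy']-c['fy']*q[1]/-q[2])
E
```

```text
t: 1.42
position: [0.471, 0.0984, 0.4049]
eef_rot: [[0.42, 0.0, -0.907], [0.907, 0.0, 0.42], [0.0, -1.0, -0.0]]
wrist_force: [1.0, 1.1, -0.2]
grip_width: 0.0857
t: 2.5
position: [0.454, -0.2378, 0.3147]
eef_rot: [[0.635, -0.0, -0.773], [0.773, -0.0, 0.635], [-0.0, -1.0, 0.0]]
wrist_force: [-0.2, 0.6, -0.8]
grip_width: 0.0855
[ 0.32748584  0.52498051  0.16550123  1.92914186 -0.12872229  0.69766946
  1.45323903] [ 0.45403552 -0.2378413   0.31465154] [[ 0.635 -0.    -0.773]
 [ 0.773 -0.     0.635]
 [-0.    -1.     0.   ]]
274.72760758397555 196.58517653040104
276.7448748355522 271.96900499646546
```

View pics/w1.png

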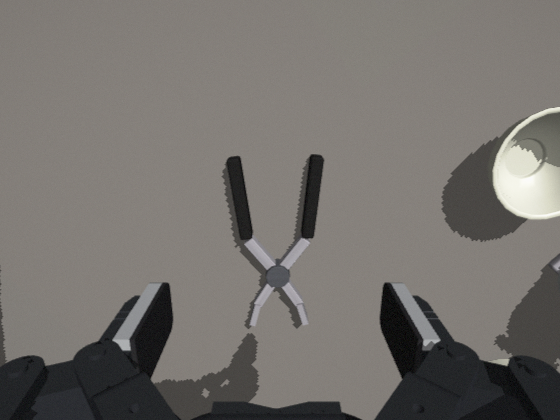

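The wrist view shows the pliers centred and aligned, with the pivot at (277,275), 3 px from the prediction. I'll descend and close.

```bash
python3 -m pendant '0 0 3 0 0;0 0 3 0 0;0 0 3 0 0;0 0 2.5 0 0;0 0 2 0 0;0 0 0.9 0 0;0 0 0 0 0;0.37 0 0 0 0;0.37 0 0 0 0;0.37 0 0 0 0;0.37 0 0 0 0;0.37 0 0 0 0;0.37 0 0 0 0;0.37 0 0 0 0' 20
```

```text
t: 3.72
position: [0.4545, -0.2383, 0.1734]
eef_rot: [[0.636, 0.004, -0.772], [0.772, -0.002, 0.636], [0.001, -1.0, -0.004]]
wrist_force: [-1.3, 0.5, 7.1]
grip_width: 0.0542
```

The fingertips rest lightly on the ledge (7 N). The grip is 54 mm, so I'll lift and look.

```bash
python3 -m pendant '0.38 0 -0.5 0 0;0.38 0 -1 0 0;0.38 0 -2 0 0;0.38 0 -3 0 0;0.38 0 -3 0 0;0.38 0 -3 0 0;0.38 0 -3 0 0;0.38 0 0 0 0'
python3 - <<'E'
from h import *
c,o=wrist();cv2.imwrite('pics/w2.png',c['pixels'][:,:,::-1])
print(o['joint_positions'],o['grip_width'])
E
```

```text
t: 4.38
position: [0.4551, -0.2391, 0.3326]
eef_rot: [[0.637, 0.012, -0.771], [0.771, -0.006, 0.637], [0.003, -1.0, -0.013]]
wrist_force: [0.5, -1.1, -0.8]
grip_width: 0.0533
[ 0.32018155  0.49884218  0.17712689  1.91158718 -0.12745932  0.72808786
  1.45073223] 0.05326174964119659
```

View pics/w2.png

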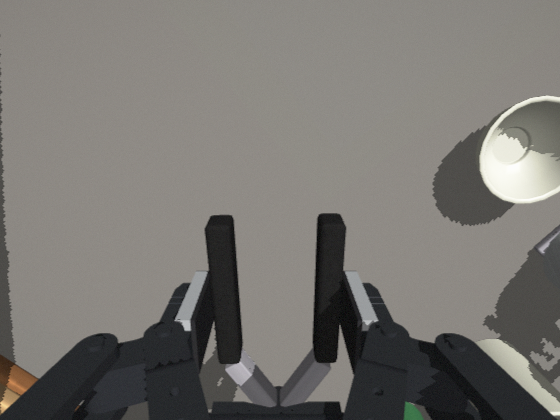

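The pliers are held firmly. The small rotation from pressing on the ledge stayed afterwards, so each row continues from the achieved pose. That means I can build the tilt by overreaching: outward at azimuth −78° should swing the fingers to the right. I'll go there with the pliers and try it.

```bash
python3 -m pendant '0.38 -3.74 -0.5 -0.78 0;0.38 -3.74 -0.5 -0.78 0;0.38 -3.74 -0.5 -0.78 0;0.38 -3.74 -0.5 -0.78 0;0.38 -3.74 -0.5 -0.78 0;0.38 -3.74 -0.5 -0.78 0;0.38 -3.74 -0.5 -0.78 0;0.38 -3.74 -0.5 -0.78 0;0.38 -3.74 -0.5 -0.78 0;0.38 -3.74 -0.5 -0.78 0;0.38 -3.74 -0.5 -0.78 0;0.38 -3.74 -0.5 -0.78 0;0.38 -3.74 -0.5 -0.78 0;0.38 -3.74 -0.5 -0.78 0;0.38 -3.74 -0.5 -0.78 0;0.38 -3.74 -0.5 -0.78 0'; python3 -c "
from rig import manip;o=manip.get_obs();print(o['joint_positions'])"
```

```text
t: 5.77
position: [0.1679, -0.7799, 0.4049]
eef_rot: [[0.637, -0.0, -0.771], [0.771, 0.002, 0.637], [0.002, -1.0, 0.002]]
wrist_force: [1.0, -1.6, -0.8]
grip_width: 0.0529
[ 1.27065755  0.9028151   0.17607586  0.83971532 -0.1399059   1.41070515
  2.28374589]
```

```bash
for i in 1; do python3 -m pendant '0.38 -2.49 0 -3.13 0;0.38 -2.49 0 -3.13 0;0.38 -2.49 0 -3.13 0;0.38 -2.49 0 -3.13 0'; done; python3 -c "
from rig import manip;o=manip.get_obs();print(o['joint_positions'])"; python3 -m pendant '0.38 0 0 0 0;0.38 0 0 0 0'
```

```text
t: 6.1
position: [0.182, -0.8575, 0.3924]
eef_rot: [[0.644, 0.013, -0.765], [0.765, -0.015, 0.644], [-0.003, -1.0, -0.02]]
wrist_force: [-1.3, -0.8, -2.1]
grip_width: 0.0528
[ 1.27946775  1.18103543  0.54450931  0.27606078 -0.51694449  1.70482666
  2.29179641]
t: 6.27
position: [0.1789, -0.8563, 0.3957]
eef_rot: [[0.65, 0.003, -0.76], [0.76, -0.016, 0.65], [-0.011, -1.0, -0.013]]
wrist_force: [-0.1, -0.5, -0.7]
grip_width: 0.053
```

```bash
python3 -m pendant '0.38 0 -4 0 0;0.38 0 -4 0 0;0.38 0 -4 0 0;0.38 0 -4 0 0;0.38 0 -4 0 0;0.38 0 -4 0 0;0.38 0 -4 0 0;0.38 0 -4 0 0'; python3 -c "
from rig import manip;o=manip.get_obs();print(o['joint_positions'])"
```

```text
t: 6.93
position: [0.153, -0.7383, 0.6626]
eef_rot: [[0.652, 0.022, -0.758], [0.756, -0.099, 0.647], [-0.061, -0.995, -0.081]]
wrist_force: [0.1, 0.4, -1.3]
grip_width: 0.0532
[ 1.23867806  0.87928745  0.89860766  0.26475836 -0.77687595  1.98212883
  2.33121986]
```

Joint 6 has reached its limit and the tilt has started in the right direction (0.1 rad). I'll push on.

```bash
python3 -m pendant '0.38 0 -4 0 0;0.38 0 -4 0 0;0.38 0 -4 0 0;0.38 0 -4 0 0;0.38 0 -4 0 0;0.38 0 -4 0 0'; python3 -c "
from rig import manip;o=manip.get_obs();print(o['joint_positions'])";python3 -m pendant '0.38 0 0 0 0;0.38 0 4 0 0;0.38 0 4 0 0'; python3 -c "
from rig import manip;o=manip.get_obs();print(o['joint_positions'])"
```

```text
t: 7.43
position: [0.1376, -0.6764, 0.7525]
eef_rot: [[0.652, 0.053, -0.756], [0.752, -0.176, 0.636], [-0.099, -0.983, -0.155]]
wrist_force: [0.6, -0.2, -0.4]
grip_width: 0.053
[ 1.33195115  0.70797123  0.05965377  0.26767081 -0.06163455  1.9819022
  2.20772397]
t: 7.68
position: [0.141, -0.689, 0.689]
eef_rot: [[0.654, 0.052, -0.755], [0.749, -0.191, 0.635], [-0.111, -0.98, -0.164]]
wrist_force: [0.8, -1.8, -0.5]
grip_width: 0.0535
[ 1.31726607  0.6295918   0.06865039  0.61886254 -0.05349854  1.69495951
  2.21910206]
```

The tilt (0.2 rad) stays even after moving back within reach, so ratcheting works. I'll continue.

```bash
python3 -m pendant '0.38 0 -4.1 0 0;0.38 0 -4.1 0 0;0.38 0 -4.1 0 0;0.38 0 -4.1 0 0;0.38 0 -4.1 0 0;0.38 0 -4.1 0 0;0.38 0 -4.1 0 0;0.38 0 -4.1 0 0;0.38 0 -4.1 0 0;0.38 0 -4.1 0 0;0.38 0 -4.1 0 0;0.38 0 -4.1 0 0;0.38 0 -4.1 0 0;0.38 0 -4.1 0 0'; python3 -c "
from rig import manip;o=manip.get_obs();print(o['joint_positions'])"
```

```text
t: 8.85
position: [0.0825, -0.4442, 0.9765]
eef_rot: [[0.675, 0.128, -0.727], [0.667, -0.527, 0.527], [-0.315, -0.84, -0.441]]
wrist_force: [0.2, -0.2, -1.7]
grip_width: 0.0532
[ 1.32186702  0.3211634   0.07001069  0.26595049 -0.05293578  1.98229794
  2.20547619]
```

The tilt is now within about 0.03 rad of the pipe's slope. I'll plan the move to the clip.

```bash
cat >> h.py <<'E'
yaw=np.radians(12);X=np.array([np.cos(yaw),np.sin(yaw),0]);L=np.array([-X[1],X[0],0]);Z=L*np.sin(.6)+np.array([0,0,np.cos(.6)])
def to(W,turn=0):
    o=manip.get_obs();R=np.array(o['eef_rot']);d=R.T@(np.array(W)-o['position'])*100
    print('cm',d.round(2),'len',np.linalg.norm(d).round(1),'q',np.round(o['joint_positions'],2))
    print('slope err',np.arccos(-R[:,1]@Z).round(3),'turn to match deg',np.degrees(np.arctan2(-R[:,0]@X,-R[:,2]@X)).round(1))
E
python3 -c "
from h import *
to((.40,-.20,.55))"
```

```text
cm [51.17 27.04  8.59] len 58.5 q [ 1.32  0.32  0.07  0.27 -0.05  1.98  2.21]
slope err 0.032 turn to match deg -53.0
```

```bash
python3 -m pendant '0.38 3.4 1.8 0.57 0;0.38 3.4 1.8 0.57 0;0.38 3.4 1.8 0.57 0;0.38 3.4 1.8 0.57 0;0.38 3.4 1.8 0.57 0;0.38 3.4 1.8 0.57 0;0.38 3.4 1.8 0.57 0;0.38 3.4 1.8 0.57 0;0.38 3.4 1.8 0.57 0;0.38 3.4 1.8 0.57 0;0.38 3.4 1.8 0.57 0;0.38 3.4 1.8 0.57 0;0.38 3.4 1.8 0.57 0;0.38 3.4 1.8 0.57 0;0.38 3.4 1.8 0.57 0'; python3 -c "
from h import *
to((.40,-.20,.55))"
```

```text
t: 10.1
position: [0.3871, -0.2144, 0.5741]
eef_rot: [[0.674, 0.131, -0.727], [0.668, -0.528, 0.525], [-0.315, -0.839, -0.443]]
wrist_force: [0.4, -1.3, -1.4]
grip_width: 0.053
cm [2.59 1.43 0.89] len 3.1 q [ 0.67  0.09 -0.39  1.81  0.62  1.03  0.88]
slope err 0.031 turn to match deg -53.0
```

Good. Now the turn.

```bash
python3 -m pendant '0.38 0 0 0 -6.6;0.38 0 0 0 -6.6;0.38 0 0 0 -6.6;0.38 0 0 0 -6.6;0.38 0 0 0 -6.6;0.38 0 0 0 -6.6;0.38 0 0 0 -6.6;0.38 0 0 0 -6.8;0.38 0 0 0 0'; python3 -c "
from h import *
to((.42,.036,.291))"
```

```text
t: 10.85
position: [0.3867, -0.2156, 0.5751]
eef_rot: [[-0.176, 0.129, -0.976], [0.822, -0.527, -0.218], [-0.542, -0.84, -0.013]]
wrist_force: [-0.3, 0.3, -1.3]
grip_width: 0.0529
cm [35.49 11.04 -8.36] len 38.1 q [ 0.73  0.1  -0.45  1.8   0.63  1.03  1.8 ]
slope err 0.032 turn to match deg 0.1
```

```bash
python3 -m pendant '0.38 3.5 1.1 -0.82 0;0.38 3.5 1.1 -0.82 0;0.38 3.5 1.1 -0.82 0;0.38 3.5 1.1 -0.82 0;0.38 3.5 1.1 -0.82 0;0.38 3.5 1.1 -0.82 0;0.38 3.5 1.1 -0.82 0;0.38 3.5 1.1 -0.82 0;0.38 3.5 1.1 -0.82 0;0.38 3.5 1.1 -0.82 0;0.38 0 0 0 0;0.38 0 0 0 0'
python3 - <<'E'
from h import *
to((.42,.036,.291))
t=manip.capture('top');s=manip.capture('side')
z=lambda i,x,y,w,h,k:cv2.resize(i[y:y+h,x:x+w,::-1],None,fx=k,fy=k,interpolation=cv2.INTER_CUBIC)
out=np.zeros((600,800,3),np.uint8)
out[:,:400]=z(t['pixels'],205,150,100,150,4);out[:600,400:]=z(s['pixels'],215,150,100,150,4);cv2.imwrite('pics/z2.png',out)
E
```

```text
t: 11.85
position: [0.4218, 0.0325, 0.2938]
eef_rot: [[-0.175, 0.13, -0.976], [0.824, -0.523, -0.217], [-0.538, -0.843, -0.016]]
wrist_force: [-0.9, -0.1, -0.7]
grip_width: 0.0533
cm [0.47 0.03 0.11] len 0.5 q [ 0.08  0.54 -0.54  2.2   1.1   0.97  0.49]
slope err 0.037 turn to match deg -0.0
```

View pics/z2.png

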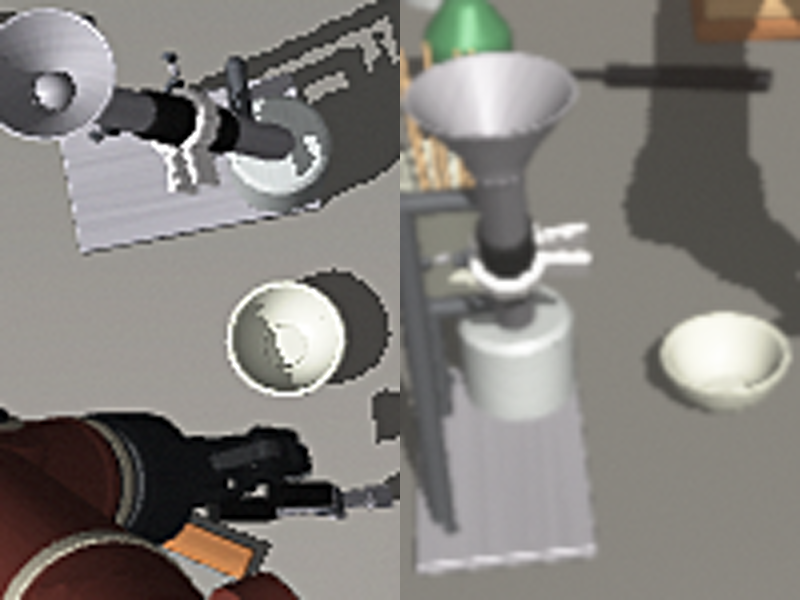

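The top crop shows the gripper near (260,490), and what looks like the silver jaws pointing right rather than ahead. The pliers may have swung in the grip, so I'll check with the wrist camera.

Run:
```python
from h import *
c,o=wrist();t=manip.capture('top')
out=np.zeros((600,800,3),np.uint8);out[:300,:400]=cv2.resize(c['pixels'],(400,300));out[:,400:]=cv2.resize(t['pixels'][200:350,220:320],(400,600))
s=manip.capture('side');out[300:,:400]=cv2.resize(s['pixels'][60:360,160:560],(400,300))
cv2.imwrite('pics/z3.png',out[:,:,::-1])
```

```text
(no output)
```

View pics/z3.png

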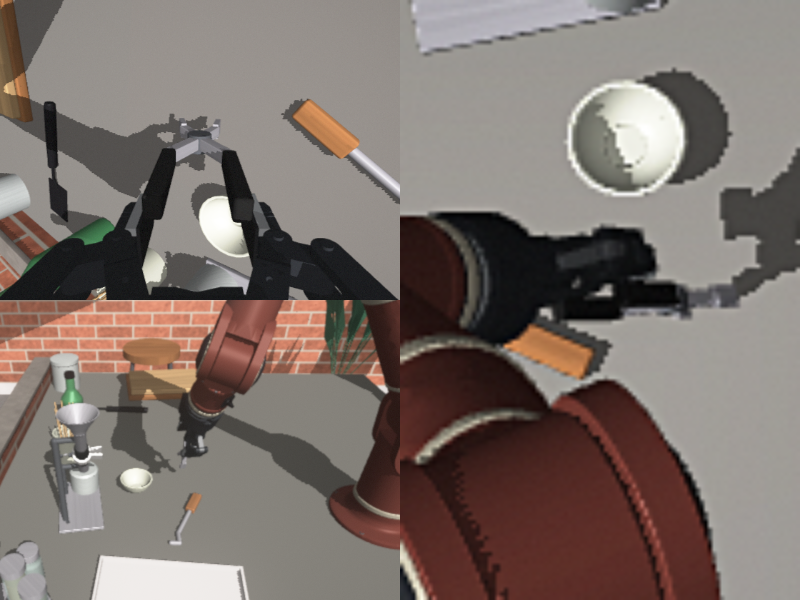

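The pliers have swung about the pad axis and now hang along the fingers, though they're still firmly held. I can swing them back by pressing the jaw tips on the fixed platter floor, with the tool turned so its pad axis is level. First I'll work out the present angle and the path.

```bash
cat >> h.py <<'E'
def pitch(rowpiv,rowtip,g=.166):
    # pliers angle phi in the tool y-z plane: 0 = along fingers, -90 = along -z (wanted)
    c,o=wrist();T=np.linalg.inv(np.array(c['T_tool_cam']))
    for a in range(-120,61,5):
        r=[]
        for l in(.065,.113):
            q=T[:3,:3]@[0,g+l*np.cos(np.radians(a)),l*np.sin(np.radians(a))]+T[:3,3]
            r.append(c['cy']-c['fy']*q[1]/-q[2] if q[2]<0 else np.nan)
        if abs(r[0]-rowpiv)<14 or abs(r[1]-rowtip)<14: print(a,np.round(r))
E
python3 -c "
from h import *
pitch(186,172)
to((.44,.35,.32))"
```

```text
10 [216. 182.]
15 [208. 169.]
20 [199. 156.]
25 [191. 143.]
30 [184. 130.]
35 [176. 117.]
cm [ 24.85 -18.66  -8.51] len 32.2 q [ 0.09  0.53 -0.54  2.2   1.1   0.97  0.49]
slope err 0.033 turn to match deg -0.5
```

```bash
python3 -m pendant '0.4 2.76 -2.07 -0.95 0;0.4 2.76 -2.07 -0.95 0;0.4 2.76 -2.07 -0.95 0;0.4 2.76 -2.07 -0.95 0;0.4 2.76 -2.07 -0.95 0;0.4 2.76 -2.07 -0.95 0;0.4 2.76 -2.07 -0.95 0;0.4 2.76 -2.07 -0.95 0;0.4 2.76 -2.07 -0.95 0;0.4 0 0 0 -7'; python3 -m pendant '0.4 0 0 0 -7;0.4 0 0 0 -7;0.4 0 0 0 -7;0.4 0 0 0 -7;0.4 0 0 0 -7;0.4 0 0 0 -7;0.4 0 0 0 -7;0.4 0 0 0 -7;0.4 0 0 0 -7;0.4 0 0 0 -7;0.4 0 0 0 -7;0.4 0 0 0 -6;0.4 0 0 0 0'
python3 - <<'E'
from h import *
to((.44,.35,.25))
E
```

```text
t: 12.98
position: [0.4383, 0.3578, 0.3205]
eef_rot: [[-0.294, 0.132, -0.947], [0.797, -0.514, -0.319], [-0.529, -0.848, 0.045]]
wrist_force: [-1.1, 1.9, -0.7]
grip_width: 0.0515
t: 14.07
position: [0.4407, 0.3497, 0.319]
eef_rot: [[-0.977, 0.127, 0.169], [-0.21, -0.525, -0.825], [-0.016, -0.842, 0.54]]
wrist_force: [0.0, -0.2, -1.2]
grip_width: 0.0514
cm [ 0.17  5.78 -3.77] len 6.9 q [-0.28  0.84 -0.97  1.69  0.95  1.6   1.8 ]
slope err 0.033 turn to match deg 89.6
```

Run:
```python
from h import *
c,o=wrist();t=manip.capture('top');s=manip.capture('side')
def px(c,p):
    T=np.linalg.inv(c['pose']);q=T[:3,:3]@p+T[:3,3];return c['cx']+c['fx']*q[0]/-q[2],c['cy']-c['fy']*q[1]/-q[2]
R=np.array(o['eef_rot']);g=o['position']+.166*R[:,1]
print('grip px',px(t,g),px(s,g))
for n,c0 in(('t',t),('s',s)):
  for a in(0,20,40):
    d=np.cos(np.radians(a))*R[:,1]+np.sin(np.radians(a))*R[:,2];print(n,a,np.round(px(c0,g+.065*d)),np.round(px(c0,g+.113*d)))
a,b=px(t,g),px(s,g);f=lambda i,p:cv2.resize(i['pixels'][max(0,int(p[1])-60):int(p[1])+60,int(p[0])-50:int(p[0])+50],(500,600),interpolation=cv2.INTER_CUBIC)
out=np.zeros((600,800,3),np.uint8);out[:480,:400]=cv2.resize(f(t,a),(400,480));out[:480,400:]=cv2.resize(f(s,b),(400,480))
cv2.imwrite('pics/z4.png',out[:,:,::-1]);cv2.imwrite('pics/w3.png',c['pixels'][:,:,::-1])
```

```text
grip px (np.float64(137.27348698646398), np.float64(260.6434607206743)) (np.float64(347.5734428786535), np.float64(303.5117386650136))
t 0 [157. 260.] [170. 260.]
t 20 [162. 258.] [179. 256.]
t 40 [165. 256.] [184. 253.]
s 0 [338. 310.] [332. 314.]
s 20 [336. 296.] [329. 292.]
s 40 [336. 283.] [328. 271.]
```

View pics/z4.png

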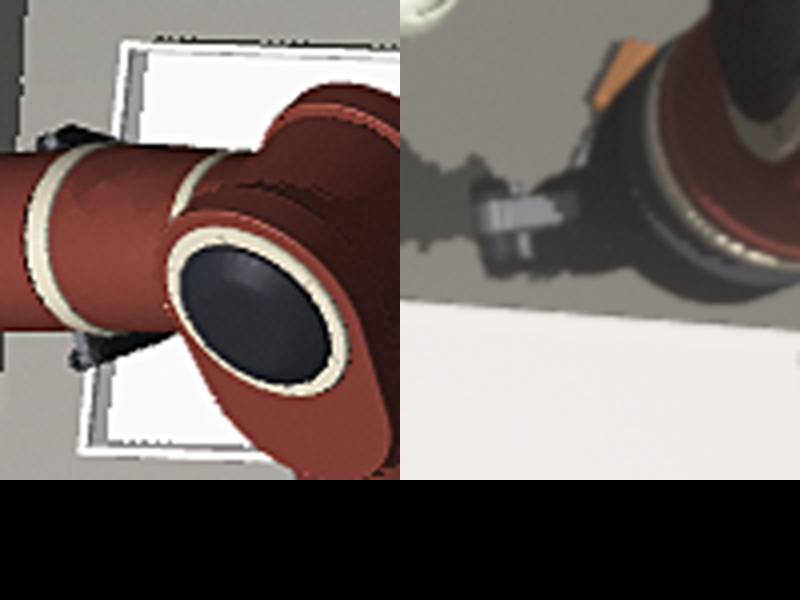

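Both outside views have the pliers hidden behind the arm (top crop near (200,240)), so I'll use the wrist view.

View pics/w3.png

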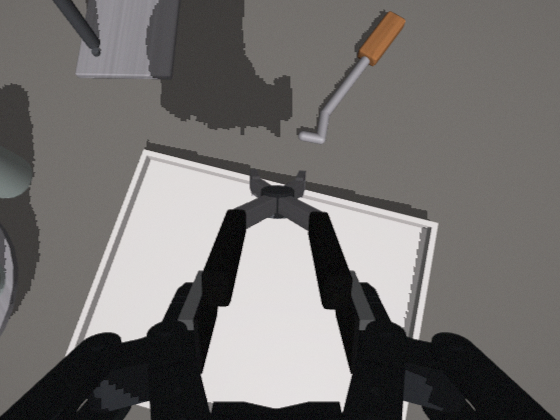

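The wrist view shows the pivot at (278,190) and the jaw tips at (252,176) and (302,176). The pliers therefore point about 14° past the finger direction. I'll lower the tips to the platter floor and hook them on the inner right rim. Then I'll move the grip over in an arc so the pliers swing back.

```bash
python3 -m pendant '0.4 0 1.71 -1.69 0;0.4 0 1.71 -1.69 0;0.4 0 1.71 -1.69 0;0.4 0 1.71 -1.69 0;0.4 0 0 0 0;0.4 0 0.77 1.53 0;0.4 0 0.77 1.53 0;0.4 0 0 0 0' | grep -v eef
python3 -m pendant '0.4 0 -0.07 1.74 0;0.4 0 -0.07 1.74 0;0.4 0 0.32 1.43 0;0.4 0 0.32 1.43 0;0.4 0 0 0 0'
cat >> h.py <<'E'
def ascii(x0=150,x1=410,y0=130,y1=420):
    c,o=wrist();g=cv2.cvtColor(c['pixels'],cv2.COLOR_RGB2GRAY)[y0:y1,x0:x1];g=cv2.resize(g,None,fx=1/5,fy=1/10,interpolation=cv2.INTER_AREA)
    for i,r in enumerate(g):print('%3d '%(y0+10*i+5)+''.join('#@*+=-. '[min(7,v//32)] for v in r))
E
python3 -c "
from h import *
ascii()"
```

```text
t: 14.88
position: [0.4447, 0.3378, 0.2319]
wrist_force: [-2.1, 2.6, 5.2]
grip_width: 0.0516
t: 15.3
position: [0.4569, 0.2798, 0.2601]
eef_rot: [[-0.978, 0.128, 0.163], [-0.206, -0.528, -0.824], [-0.02, -0.84, 0.542]]
wrist_force: [0.6, -0.1, -1.3]
grip_width: 0.0514
135 ********************************+===++**=-====++++++
145 +++****+************************+===+*+--==+=+=++=++
155 +++=+++=++**********++++*****+++===+*=-====+=+=+=+++
165 ++==++=====+++****+====+***+=======*+-===========+++
175 ++=============+***++=+***+===+++++*=-=========+==+=
185 ++==============+********+====++=+++=-===+======++==
195 =+==+============++******=====+==----========+======
205 *+++++=============+*****+==========================
215 ********++++++=====+******+=========================
225  .--=++**********++***+****++================+====+=
235         ..--=++*************++======================
245          .=====...-++***********++++*****++=======+=
255          *######*- ==-. ..=+****@@#####@@*++++==++++
265          @########@+=-===+++++=+#########@****++++++
275          @########@+==+++++++++*#########*==+*******
285      .=**#######@@+---*++*+*+-=-*@@@#####@**-  .--=+
295     .@#@**@##=                       @##@**##+      
305    .@#@**@###+                       ####**@##+     
315   .@##***####=                       @###@**@##+    
325 -+@###@**###@                        -###@*@####*+. 
335 ############=                         @############=
345 ###########@                          -#############
355 ###########=                           *############
365 ##########@                            -############
375 ##########-                             *##########@
385 ##########+                            .###########@
395 ###########.                           +###########@
405 ###########+=@@@@@@*++=-..--=+**@@@@@*.###########+.
415 @###########@#########################@###########=
```

It's working. The pivot has moved down to about row 275, so the angle is now around −20°. I'll continue the arc.

```bash
python3 -m pendant '0.4 0 0.68 1.29 0;0.4 0 0.68 1.29 0;0.4 0 0.87 1.17 0;0.4 0 0.87 1.17 0;0.4 0 1.19 0.84 0;0.4 0 1.19 0.84 0;0.4 0 0 0 0'
python3 -m pendant '0.4 0 1.27 0.31 0;0.4 0 1.27 0.31 0;0.4 0 0.99 -0.04 0;0.4 0 0.99 -0.04 0;0.4 0 0 0 0'
python3 -c "
from h import *
ascii(150,410,180,420)"
```

```text
t: 15.93
position: [0.4744, 0.1962, 0.2463]
eef_rot: [[-0.978, 0.124, 0.167], [-0.207, -0.529, -0.823], [-0.014, -0.839, 0.543]]
wrist_force: [0.6, -0.5, -0.0]
grip_width: 0.0513
t: 16.35
position: [0.4804, 0.1695, 0.2103]
eef_rot: [[-0.978, 0.124, 0.17], [-0.21, -0.527, -0.824], [-0.012, -0.841, 0.541]]
wrist_force: [0.8, 0.3, -0.7]
grip_width: 0.0515
185 =++++==+++++++++++++++++++++++++++++=-------------+*
195 ---=---=++++**@@@**++=====++++++++@**=------------=*
205 -----------+*#####==------+++++-=#@@@@=-----------+*
215 ------------+#####--------++++--=#@@@@=---------=+*+
225 ------------+#####--------++++--=#####---------++*+-
235 ------------=#####=-------++++--+####@--------+*+=. 
245 ------------=#####=------=+++=--+####@------=+*+-..-
255 ------------=#####=------++++=--+####@-----=+*+-..--
265 ------------=#####*=----+++++---+####@----+++=. .---
275 ---------++*@#####*+=--+++++----*#####@+++*+=..-----
285 -----=+**+*@######*++==++++=----*######@++@*=.------
295 ----=@#@++@#######**++*++*=-----*#######*+*@#*------
305 ---=@#@++*########+**+++++------*#@@####@*+*@#*-----
315 --=@#@*+*#########++++++++------*@@@@####@++*##*----
325 +*@##@@++###@*@@@@+=+++*++------@@@@@@###@+*@###@*=-
335 ##@@#####@##+*@@@@+=*****+-----=@@@@@*@##@#####@##@+
345 #########@#@-+*@@**+**++*+=----+*@@@*+*#############
355 #########@#+----. .+**==+*+=-=*=  .- ..*############
365 ##########@-----    =*=-=**+=*-    ----=###########@
375 ##########+------.   -*=-=+*+.   .------*##########*
385 ##########*-----=+-   .+++*=    -------=@#########@*
395 #####@#####+===-+**=   .+*-   .--------*##########@*
405 ###########@*@@@@@@@*++@@**+=+*@@@@@@@=@##########*=
415 @###########@#########################@###########+-
```

The pliers now look nearly as they did in the first lift. I'll put a number on the angle.

Run:
```python
from h import *
c,o=wrist();T=np.linalg.inv(np.array(c['T_tool_cam']))
for g in(.16,.166,.172):
  for a in range(-110,-69,10):
    r=[]
    for l,n in((-.03,.007),(-.03,-.007),(.03,-.007),(.065,-.008)):
      cs,sn=np.cos(np.radians(a)),np.sin(np.radians(a))
      q=T[:3,:3]@[0,g+l*cs-n*sn*-1,l*sn+n*cs*-1]+T[:3,3] if 0 else T[:3,:3]@[0,g+l*cs+n*sn*-1*-1,l*sn-n*cs]+T[:3,3]
      r.append(c['cy']-c['fy']*q[1]/-q[2])
    print(g,a,np.round(r))
g=cv2.cvtColor(c['pixels'],cv2.COLOR_RGB2GRAY)
for f,gg in(('now',g),('w2',cv2.imread('pics/w2.png',0))):
  for col in(220,222,225,328,332):
    k=np.where(gg[150:400,col]<50)[0]+150;print(f,col,k[0] if len(k) else None)
```

```text
0.16 -110 [229. 228. 369. 451.]
0.16 -100 [234. 227. 361. 430.]
0.16 -90 [241. 227. 351. 409.]
0.16 -80 [252. 231. 340. 387.]
0.16 -70 [264. 236. 329. 365.]
0.166 -110 [224. 223. 359. 438.]
0.166 -100 [228. 222. 351. 419.]
0.166 -90 [235. 222. 342. 399.]
0.166 -80 [245. 225. 332. 378.]
0.166 -70 [257. 230. 322. 358.]
0.172 -110 [219. 219. 350. 426.]
0.172 -100 [223. 217. 343. 408.]
0.172 -90 [229. 217. 334. 389.]
0.172 -80 [238. 220. 324. 370.]
0.172 -70 [249. 225. 314. 350.]
now 220 195
now 222 194
now 225 194
now 328 195
now 332 195
w2 220 215
w2 222 215
w2 225 216
w2 328 214
w2 332 214
```

The angle is back to about −90°, and the pliers sit about 8 mm farther back in the grip. I'll lift and turn to the clip's orientation, gently this time.

```bash
python3 -m pendant '0.4 0 -0.5 0.32 0;0.4 0 -1 0.65 0;0.4 0 -1.35 0.86 0;0.4 0 -1.35 0.86 0;0.4 0 -1.35 0.86 0;0.4 0 -0.85 0.54 0;0.4 0 -0.34 0.22 0;0.4 0 0 0 2;0.4 0 0 0 4;0.4 0 0 0 6;0.4 0 0 0 6;0.4 0 0 0 6;0.4 0 0 0 6;0.4 0 0 0 6;0.4 0 0 0 6;0.4 0 0 0 6;0.4 0 0 0 6;0.4 0 0 0 6;0.4 0 0 0 6;0.4 0 0 0 6'|grep -v eef
python3 -m pendant '0.4 0 0 0 6;0.4 0 0 0 6;0.4 0 0 0 4;0.4 0 0 0 2;0.4 0 0 0 0'
python3 -c "
from h import *
to((.427,.034,.294))
ascii(150,410,180,420)"
```

```text
t: 18.12
position: [0.4789, 0.171, 0.2925]
wrist_force: [0.8, 0.2, -0.2]
grip_width: 0.051
t: 18.53
position: [0.4789, 0.1711, 0.2926]
eef_rot: [[-0.169, 0.127, -0.977], [0.825, -0.525, -0.211], [-0.54, -0.842, -0.016]]
wrist_force: [0.2, 0.5, -1.7]
grip_width: 0.0513
cm [-10.5    6.42   7.97] len 14.7 q [-0.09  0.69 -0.68  1.93  0.99  1.23  0.44]
slope err 0.034 turn to match deg -0.3
185 ++=.      .++..-===+***=============================
195 ***=..-=====+*****=+**+==========****+==============
205 ****+=======*@@@@#******+++=====+#@@@@+=============
215 *****+======*@@@@#*********+====+#@@@@+=============
225 ******++++++*@@@@#*********+====+#@@@@+=============
235 *********+++*@@@@#****++***+====+#@@@@==============
245 ************@@@@@#***===========*#@@@@==============
255 ***********+*#####*+============*#@@@@==============
265 **********+++#####*=============*#@@@@==============
275 +***********######*+============*@@@@#@*++==========
285 +*****@@***#######*+=++++=======*######@*+*@+=======
295 =+++*##@**@#######+*=---==++++==@#######***@#*======
305 -+==@#@**@########+++--------===@########***@@*=====
315 =+*@##***#########+==-----------@########@**@##*====
325 *@####@**####@####+-------------@####@###@+*@###@*+=
335 ############@@####+-------------@####+@#######@@@##*
345 ############*@@##@*+----------=+@#@@@+*#############
355 ###########@+++**+***==------=*+---====@############
365 ##########@+===+++++****+++++*=....====+###########@
375 ##########*=====++*++**++*@@*-...--=====@##########@
385 ##########@=======+*++***@*+-...---====+###########@
395 ###########+=======++++=+@=...-========*############
405 @##########@*@@@@@@@@***@@**+*@@@@@@@@+###########*+
415 ##################################################*=
```

```bash
python3 -m pendant '0.4 0 0 0.5 0;0.4 0 0 1 0;0.4 0 0 1.5 0;0.4 0 0 1.5 0;0.4 0 0 1.5 0;0.4 0 0 1.5 0;0.4 0 0 0.5 0;0.4 -0.6 0.37 0 0;0.4 -1.2 0.73 0 0;0.4 -1.5 0.92 0 0;0.4 -1.5 0.92 0 0;0.4 -1.5 0.92 0 0;0.4 -1.5 0.92 0 0;0.4 -1.5 0.92 0 0;0.4 -0.9 0.55 0 0;0.4 -0.3 0.18 0 0;0.4 0 0 0 0'
python3 - <<'E'
from h import *
to((.427,.034,.294))
t=manip.capture('top');s=manip.capture('side')
out=np.zeros((600,800,3),np.uint8);f=lambda i:cv2.resize(i,None,fx=5,fy=5,interpolation=cv2.INTER_CUBIC)
out[:,:400]=f(t['pixels'][160:280,215:295]);out[:,400:]=f(s['pixels'][170:290,240:320])
cv2.imwrite('pics/z5.png',out[:,:,::-1])
E
```

```text
t: 20.0
position: [0.4274, 0.0328, 0.2938]
eef_rot: [[-0.167, 0.126, -0.978], [0.825, -0.525, -0.209], [-0.54, -0.842, -0.016]]
wrist_force: [-0.1, 0.2, -1.0]
grip_width: 0.0513
cm [ 0.1  -0.08  0.01] len 0.1 q [ 0.15  0.57 -0.65  2.18  1.12  1.04  0.46]
slope err 0.033 turn to match deg -0.4
```

View pics/z5.png

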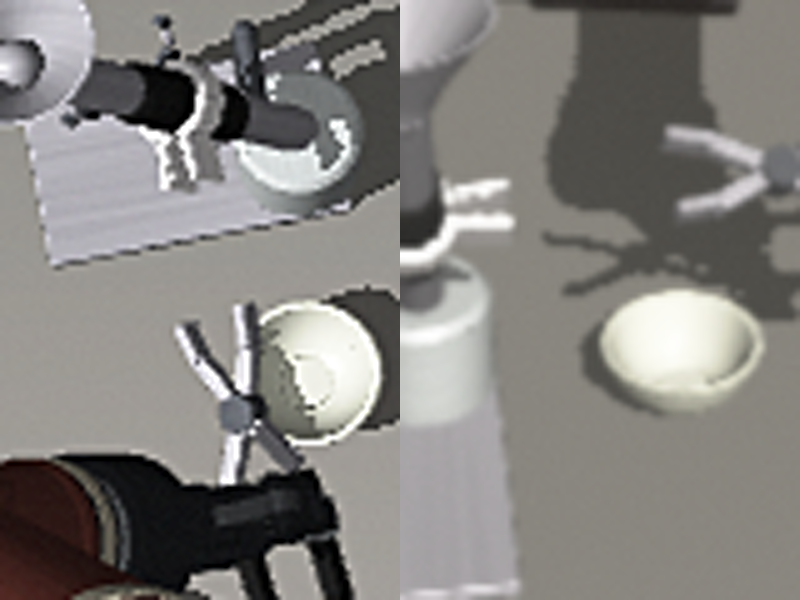

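The view shows the open jaws ahead of the two ears, with matching tilt. In the top crop the tips are at (187,325) and (244,310) and the ear ends at (180,190) and (205,182). In the side crop the tips are at (268,134) and (280,210) and the ear ends at (108,185) and (112,222).

Run:
```python
from h import *
t=manip.capture('top');s=manip.capture('side');o=manip.get_obs();R=np.array(o['eef_rot'])
g=lambda p:(p[0]/5+215-.4,p[1]/5+160-.4);h=lambda p:(p[0]/5+240-.4,p[1]/5+170-.4)
Q={}
for n,a,b in[('JL',(187,325),(268,134)),('JR',(244,310),(280,210)),('piv',(240,412),(380,165)),('EL',(180,190),(108,185)),('ER',(205,182),(112,222)),('Jm',(215.5,317),(274,172)),('Em',(192,187),(110,203))]:
    p,e=tri(t,g(a),s,h(b));Q[n]=p;print(n,p.round(4),'gap',e.round(4),'tool',(R.T@(p-o['position'])).round(4))
d=Q['Jm']-Q['piv'];print('pliers x',d/np.linalg.norm(d),np.linalg.norm(d),'in tool',R.T@d/np.linalg.norm(d))
print('E-J in tool cm',100*R.T@(Q['Em']-Q['Jm']),'in clip',100*np.stack([X,L*np.cos(.6)-np.array([0,0,np.sin(.6)]),Z])@(Q['Em']-Q['Jm']))
```

```text
JL [ 0.5481 -0.0124  0.1927] gap 0.0101 tool [-0.0051  0.1255 -0.1065]
JR [ 0.5548 -0.0376  0.1393] gap 0.0133 tool [ 0.0018  0.1844 -0.1069]
piv [ 0.505  -0.0363  0.1635] gap 0.0009 tool [-0.0017  0.157  -0.0589]
EL [ 0.619  -0.0079  0.1689] gap 0.0053 tool [-0.0006  0.1523 -0.1763]
ER [ 0.6246 -0.0192  0.1428] gap 0.005 tool [ 0.0031  0.1809 -0.179 ]
Jm [ 0.5515 -0.0248  0.1667] gap 0.0015 tool [-0.0018  0.1543 -0.1068]
Em [ 0.6214 -0.0133  0.1563] gap 0.0007 tool [ 0.0013  0.166  -0.1774]
pliers x [0.968546   0.23996584 0.06584096] 0.04799086881552233 in tool [-0.00306958 -0.05669087 -0.99838706]
E-J in tool cm [ 0.30974182  1.16709579 -7.05616273] in clip [ 7.07602606  0.31145391 -1.03939249]
```

Midpoints triangulate to within 1.5 mm, and the ear position agrees with the first measurement. The corrections are x +0.3 and y +1.1 cm, then about 8.9 cm of advance along −z. I'll open the jaws slightly, correct, and advance most of the way.

```bash
python3 -m pendant '0.37 0.1 0.3 0 0;0.36 0.2 0.5 0 0;0.35 0 0.3 -0.3 0;0.34 0 0 -0.7 0;0.34 0 0 -1 0;0.34 0 0 -1.1 0;0.34 0 0 -1.1 0;0.34 0 0 -0.9 0;0.34 0 0 -0.5 0;0.34 0 0 0 0;0.34 0 0 0 0'
cat >> h.py <<'E'
def asc(c,x0,x1,y0,y1):
    g=cv2.cvtColor(c['pixels'],cv2.COLOR_RGB2GRAY)[y0:y1,x0:x1]
    print('    '+''.join(str((x//10)%10) if x%10==0 else ' ' for x in range(x0,x1)))
    for i,r in enumerate(g):print('%3d '%(y0+i)+''.join('#@*+=-. '[min(7,v//32)] for v in r))
E
python3 - <<'E'
from h import *
to((.52,.05,.29))
asc(manip.capture('top'),235,275,180,222);asc(manip.capture('side'),250,300,198,225)
E
```

```text
t: 21.12
position: [0.4825, 0.0422, 0.2836]
eef_rot: [[-0.169, 0.126, -0.977], [0.825, -0.525, -0.211], [-0.54, -0.842, -0.015]]
wrist_force: [-0.7, -0.2, -0.5]
grip_width: 0.0565
cm [-0.33 -0.47 -3.84] len 3.9 q [ 0.14  0.64 -0.63  2.05  1.12  1.08  0.53]
slope err 0.033 turn to match deg -0.3
         4         5         6         7    
180 ********@##########  =++=####@***@++++=+
181 *******@########### .++=+#####****@@@@@@
182 ******@###########@ -++=@#####**********
183 ...*##############  =++=@#####**********
184 ....-@###########  .+++=@####@**********
185 ----.... +######   ====@#####@**********
186 --------    =+#   ++++@######***********
187 ---------     -+ =++++######@@@@@*******
188 ----------.-  +- .++++=+**.  ++@@@@@@@**
189 -----------  =++  -+++++...     .-+*@@@@
190 -----------  =+++ =++++=.--= -.     ....
191 -----------= .++- -++++=----   ..       
192 -----------=  =++  =++++----.  ..  . .  
193 ------------ =+++. =++++=----.  .... .  
194 ------------ --+++ =++++=-----.   .. .. 
195 ------------   =++ =+++++------    .....
196 ------------  +++++=---==--------  
[... 1970 characters left out ...]
=+*******************+=-....-+***+=-....
213        ..  .=*****************+-.....-+*****+=-...
214             .+**************+--.....=+******++==-.
215    ..      .-++*********++==-....--=+*********++==
216  --===-----===++*****+==---....--=+*************++
217 .==============++++*+--...---===+*************++++
218 -=================+*+----==++++***************+===
219 =+++==============++*+==++++******************+===
220 +***+++++++========++++++*********************+===
221 ==+********+++====++++***********************++===
222 ---=+++++*****++++**************************++====
223 ==--====++++*********************************+====
224 ++==-======++++*********+++******************++===
```

Run:
```python
from h import *
t=manip.capture('top');s=manip.capture('side');o=manip.get_obs();R=np.array(o['eef_rot'])
J,e1=tri(t,(254.8,202.5),s,(268.8,209.6));E,e2=tri(t,(253.3,196.5),s,(261.5,210.4))
print(J,e1,E,e2,'E-J tool cm',100*R.T@(E-J),R.T@(J-o['position']))
# predicted path of J moved along -z until ear end
for k in(0,.02,.04):
    p=J-k*R[:,2]
    for c in(t,s):
        T=np.linalg.inv(c['pose']);q=T[:3,:3]@p+T[:3,3];print(k,np.round((c['cx']+c['fx']*q[0]/-q[2],c['cy']-c['fy']*q[1]/-q[2]),1),end=' ')
    print()
```

```text
[ 0.60673156 -0.01767126  0.15542848] 0.0005784983000381683 [ 0.62231479 -0.01401921  0.15547452] 0.0004342033263150613 E-J tool cm [ 0.03381657  0.00168892 -1.60019377] [-0.00105055  0.15516756 -0.10722629]
0 [254.8 202.6] 0 [268.7 209.6] 
0.02 [253.1 195. ] 0.02 [259.6 210.4] 
0.04 [251.3 187.5] 0.04 [250.4 211.2]
```

The jaws line up to within half a millimetre. I'll advance the last 3.6 cm.

```bash
python3 -m pendant '0.34 0 0 -0.5 0;0.34 0 0 -0.8 0;0.34 0 0 -0.8 0;0.34 0 0 -0.8 0;0.34 0 0 -0.5 0;0.34 0 0 -0.2 0;0.34 0 0 0 0;0.34 0 0 0 0;0.34 0 0 0 0'
python3 - <<'E'
from h import *
to((.52,.05,.29))
asc(manip.capture('top'),230,275,178,215);asc(manip.capture('side'),235,290,198,222)
E
```

```text
t: 22.07
position: [0.5176, 0.0499, 0.2844]
eef_rot: [[-0.17, 0.127, -0.977], [0.825, -0.525, -0.212], [-0.54, -0.842, -0.016]]
wrist_force: [-0.7, 1.1, -0.9]
grip_width: 0.0564
cm [-0.33 -0.45 -0.24] len 0.6 q [ 0.13  0.68 -0.62  1.95  1.11  1.12  0.59]
slope err 0.034 turn to match deg -0.3
    3         4         5         6         7    
178 +*************##########= =+=*###+@@@#=++++++
179 **************##########  =*+=####*@@@* =++++
180 *************@##########  =++=####@***@++++=+
181 ************@########### .++=+#####*****@@@@*
182 *@@##******@###########@ -++=@#####**********
183 **@##...*##############  =+==@#####**********
184 @........-@###########  .+++=#####@**********
185 ......--..... +######   ====@#####@**********
186 .------------    =+#   +*+=*######***********
187 --------------     -+ =++- =**###@@@@********
188 ---------------... +- .++= -**+.  ++@@@@@@***
189 ----------------  =++  -+= -*@+.     .=*@@@@@
190 ----------------  =+++ =++ -*@+-= -.     ...+
191 ---------------++ .++- -++ .*@+.-   ..      +
192 -------------  *#  =++  ++  *@*--.   ..   .  
193 --
[... 1893 characters left out ...]
.---=======+****+++==+++++++++++========
211 @@********@@@*=-=========++******+=-=+++++++=-=========
212 @@@@@***@@@@@*=---=---==-=+*****+--.-+++++++-.--=======
213 @@@@@@@@@@@@@*.       ..  .=***+-....=+++++=....--=====
214 *@@@@@@@@@@@@+             .++--....-=****+=......--=++
215 +@@@@@@@@@@@*-    ...     .---....--=+*****+=-......-=+
216 -*@@@@@@@@@@+   --===-------.....-=+********++=-.....--
217  =*@@@@@@@@+=  .=====----......-=+************++=-.....
218   -+@@@@@*=.   -===--.....-----=+***************++=-...
219    .=++++=    .====-..---===+++*****************+++==-.
220 .            -====+=====++++********************+=+++==
221 =-.         -==-==+++++++***********************+===+++
```

The jaws straddle both ears: in the top view the jaws are at columns 243–247 and 254–260 with the ears between them, and the tips are about 20 mm past the ear ends. Now I'll squeeze.

```bash
python3 -m pendant '0.4 0 0 0 0;0.46 0 0 0 0;0.52 0 0 0 0;0.58 0 0 0 0;0.64 0 0 0 0;0.7 0 0 0 0;0.74 0 0 0 0;0.74 0 0 0 0;0.74 0 0 0 0;0.74 0 0 0 0;0.74 0 0 0 0;0.74 0 0 0 0' 45
python3 - <<'E'
from h import *
asc(manip.capture('top'),230,275,180,212);asc(manip.capture('side'),235,290,198,222)
E
```

```text
t: 23.17
position: [0.5151, 0.0492, 0.2831]
eef_rot: [[-0.171, 0.119, -0.978], [0.824, -0.527, -0.208], [-0.54, -0.842, -0.008]]
wrist_force: [-7.9, 0.6, -2.1]
grip_width: 0.0233
    3         4         5         6         7    
180 *************@#########@ =+==#####@***@++++=+
181 ************@##########* =++*######****@@@@@*
182 *@@##******@########### .++=+######**********
183 **###...*#############- -++=+######**********
184 @........-@##########@  =+==@#####@**********
185 .....---....= +*####-  -++=+######@**********
186 ..------------    --  -++=+@######***********
187 ---------------      -=*@*#######@@@@********
188 ----------------.    = *@**=+**.  ++@@@@@@@**
189 -----------------. . = -*@+.....     .-+*@@@@
190 -----------------  + = -*@=..---= -.     ....
191 -----------------  . =. *@@.-----   ..       
192 -----------------.   -- -*@+-----.  ..    .  
193 -----------------.   .+ .*@*------.  ..   .  
194 ------------------.   +-  *+-------.    . .. 
195 ------------------  . =*  +@..------    . .. 
196 ------------------. . =+  +@----------       
197 -----------------
[... 1528 characters left out ...]
            ........-+++++++=-..-+*+++++
211 @@********@@@=             .-=--...-++++++++-.-=++++===
212 @@@@****@@@@@+             -=-.....-+++++++=-..---=====
213 @@@@@@@@@@@@@+   ..    ...---......-=++++++=-.....--===
214 *@@@@@@@@@@@*-  .--......--.......-=+**+++++-........--
215 +@@@@@@@@@@@*.  ----------....---==+*******+===--......
216 .+@@@@@@@@@*=   ==========--===+++***********+++===--..
217  .+*@@@@@@+-   .++++++++++++++******************++++===
218    -+***+=.   .-+++++****************************++++++
219 .    ..      .-====+++***************************+===++
220 =-         .-========++**************************+=====
221 -=-..    .--==+++=====++*************************+=====
```

The ears are closed together between the jaws. I'll hold a little longer, ease off, and back away gently.

```bash
python3 -m pendant '0.76 0 0 0 0;0.76 0 0 0 0;0.76 0 0 0 0;0.66 0 0 0 0;0.58 0 0 0 0;0.5 0 0 0 0;0.45 0 0 0 0;0.41 0 0 0 0;0.38 0 0 0 0;0.38 0 0 0 0;0.38 0 0 0 0;0.38 0 0 0.4 0;0.38 0 0 0.8 0;0.38 0 0 1.2 0;0.38 0 0 1.2 0;0.38 0 0 1.2 0;0.38 0 0 1.2 0;0.38 0 0 0.8 0;0.38 0 0 0.4 0;0.38 0 0 0 0'
python3 - <<'E'
from h import *
to((.427,.034,.294))
asc(manip.capture('top'),230,275,182,224);asc(manip.capture('side'),235,310,198,220)
E
```

```text
t: 24.93
position: [0.4466, 0.0343, 0.2834]
eef_rot: [[-0.17, 0.127, -0.977], [0.824, -0.525, -0.212], [-0.54, -0.841, -0.015]]
wrist_force: [0.3, 0.4, -0.1]
grip_width: 0.0532
cm [-0.27 -1.13  1.9 ] len 2.2 q [ 0.15  0.61 -0.63  2.15  1.14  1.05  0.47]
slope err 0.033 turn to match deg -0.3
    3         4         5         6         7    
182 *@@##******@###########  =++=@#####*********@
183 **###...*#############@ .++=+######**********
184 @.....-..=@##########@  =++=@#####@**********
185 ..-------...= +*####@  .+++=@#####@**********
186 .-------------   .--  .+===*######***********
187 ---------------      =*+*+#######@@@@@*******
188 ----------------. .- -+++=*=+**.  ++*@*******
189 -----------------. = .+++++....-.    .-+@@@@@
190 -----------------= +. =+++++----= -.     ....
191 ------------------    =++++=-----  ...       
192 ------------------ -. =++++=-----.  ... . . .
193 ------------------  = -++++-------.  ...... .
194 ------------------.   -+++++-------.   ......
195 ------------------=    -++++--------    .....
196 ------------------- =+*+++++=---------     . 
197 ---
[... 2482 characters left out ...]
  ...       .=++*****************************+=-....-=+****+
212 @@@@****@@@@@+             .==+++*************************+--.....-=+*****+
213 @@@@@@@@@@@@@+     ...   ..-====+++**++***************++==-......-=******++
214 *@@@@@@@@@@@*-  .--====--=========+++++++++********+=----...----=+*******+*
215 +@@@@@@@@@@@*.  -=========================+++******+-...---====+***********
216 .+@@@@@@@@@*=  .============================++*****+=-====++++*************
217  -+*@@@@@@*=   -=============================++****+++++++****************+
218    -+***++-   .============+++++++============++****++*******************++
219      --.     .-============+******++++=========++************************+=
```

The clip stays shut: the ears now span columns 248–257 in the top view and rows 208–213 in the side view, against 246–259 and 206–216 when open. Next, the platter. I'll turn so the pad axis is level and the jaws point left and down, and then let the floor press the pliers flat.

```bash
python3 -m pendant '0.39 0 0 1 0;0.39 0 -1 1 0;0.39 0 -1 0.5 -2;0.39 0 0 0 -4;0.39 0 0 0 -6;0.39 0 0 0 -6;0.39 0 0 0 -6;0.39 0 0 0 -6;0.39 0 0 0 -6;0.39 0 0 0 -6;0.39 0 0 0 -6;0.39 0 0 0 -6;0.39 0 0 0 -6;0.39 0 0 0 -6;0.39 0 0 0 -6;0.39 0 0 0 -6;0.39 0 0 0 -6;0.39 0 0 0 -4;0.39 0 0 0 -2;0.39 0 0 0 0'
python3 -c "
from h import *
to((.468,.315,.28))"
```

```text
t: 26.7
position: [0.4211, 0.0399, 0.2996]
eef_rot: [[-0.977, 0.127, 0.169], [-0.211, -0.524, -0.825], [-0.016, -0.842, 0.539]]
wrist_force: [0.8, 0.8, -0.9]
grip_width: 0.0523
cm [-10.35 -12.17 -22.96] len 28.0 q [ 0.28  0.63 -0.89  2.19  1.15  1.19  1.97]
slope err 0.034 turn to match deg 89.6
```

```bash
python3 -m pendant '0.39 -0.2 -0.25 -0.46 0;0.39 -0.5 -0.6 -1.15 0;0.39 -0.83 -0.97 -1.84 0;0.39 -0.83 -0.97 -1.84 0;0.39 -0.83 -0.97 -1.84 0;0.39 -0.83 -0.97 -1.84 0;0.39 -0.83 -0.97 -1.84 0;0.39 -0.83 -0.97 -1.84 0;0.39 -0.83 -0.97 -1.84 0;0.39 -0.83 -0.97 -1.84 0;0.39 -0.83 -0.97 -1.84 0;0.39 -0.83 -0.97 -1.84 0;0.39 -0.72 -0.85 -1.6 0;0.39 -0.41 -0.49 -0.92 0;0.39 -0.2 -0.25 -0.46 0;0.39 0 0 0 0'
python3 -c "
from h import *
to((.468,.315,.20))
ascii(150,410,180,420)"
```

```text
t: 28.03
position: [0.4668, 0.316, 0.2792]
eef_rot: [[-0.977, 0.127, 0.17], [-0.212, -0.524, -0.825], [-0.016, -0.842, 0.539]]
wrist_force: [-0.5, 0.2, -2.1]
grip_width: 0.0521
cm [ 0.03  6.74 -4.17] len 7.9 q [-0.25  0.86 -0.87  1.73  0.99  1.48  1.83]
slope err 0.034 turn to match deg 89.7
185 ......--==+*******++++***+++++++++++++++++++++++++++
195        .....-+@@@*+******++++++++*@@@*++++++++++++++
205             @####*-..-+++++******##@@@*+++++++++++++
215             @####@=====-......--=###@@@**+++++++++++
225             *####@====-        ..#####+==+*******+++
235             +####@=====         .#####-......--==+**
245             +####@====-         .#####.       ......
255             =#####==.==.        .#####.             
265             =#####=. .==.       -#####              
275         .+*@######=   .==       -#####@**-          
285      .+***@#######.    .=-      =######@****=       
295     -##@**########.     --      =#######@**@#*.     
305    -##@**@########.     -=      =########@**##*.    
315   -##@**@#########-      =.     +#@@@#####**@##*.   
325 =*####@*@###**##@#-             +#@@@+####**@###@+- 
335 ############-*@@@#-             +#@@@=+############+
345 ###########* =*@@@*-           =@@@@*..#############
355 ###########.  .=-.-*+        .**-.-=   +############
365 ##########+    .--.-+*.     -*+....    .@###########
375 ##########.      .-..=*=   +*-....      +##########@
385 ##########=       .--.-*++*+-...        @##########@
395 ##########@        .----*@=-...        =###########@
405 ###########==@@@@@@****@@@@@++**@@@@@@.@##########*.
415 ############@#########################@###########+
```

The pliers are still aligned in the grip. Now I'll lower them so that the tips touch and the pliers rotate towards flat.

```bash
python3 -m pendant '0.39 0 0.59 -0.38 0;0.39 0 1.18 -0.75 0;0.39 0 1.18 -0.75 0;0.39 0 1.18 -0.75 0;0.39 0 1.18 -0.75 0;0.39 0 0.59 -0.38 0;0.39 0 0.5 -0.32 0;0.39 0 0.5 -0.32 0;0.39 0 0.5 -0.32 0;0.39 0 0.5 -0.32 0;0.39 0 0.5 -0.32 0;0.39 0 0.5 -0.32 0;0.39 0 0.5 -0.32 0;0.39 0 0 0 0'
python3 -c "
from h import *
to((.468,.315,.162))
ascii(150,410,150,420)"
```

```text
t: 29.25
position: [0.4687, 0.3149, 0.1667]
eef_rot: [[-0.977, 0.126, 0.17], [-0.211, -0.525, -0.824], [-0.015, -0.842, 0.54]]
wrist_force: [0.1, -0.1, -0.8]
grip_width: 0.0525
cm [ 0.07  0.38 -0.28] len 0.5 q [-0.29  1.02 -0.79  1.78  1.12  1.37  1.7 ]
slope err 0.033 turn to match deg 89.7
155 ==========+++++++++++==++++*************++++++++++++
165 ==================+++++++++++=...-==++********++++++
175 ==========================+++++===-..  .-+++++******
185 =====================================++++++++- ..--=
195 ==============+++================++++=====++........
205 =============@####+=============+####*======.     ..
215 =============@####+=============*####*======-       
225 =============@####+=============*####*======-       
235 =============#####+=============*####*======-       
245 ==---========#####+=============*####@=======       
255 =-   -=======#####+======-.=====*####@=--==-        
265        .=====#####+====-.   ..-=*####*-.            
275         .+*@######=.-..       -=*#####@**-          
285      .+***@#######            -=*######@****=       
295     -##@**########            -=*#######@**@#*.     
305    -##@**@########            -=+########@**##*.    
315   -##@**@#########           .-=+#@@######**@##*.   
325 =*####@*@###@#####-.        .===+##@@@####**@###@+- 
335 ############=#@@@#=-.      .====+#@@@@+############+
345 ###########*-#@@@@===.    .=====+#@@@@.#############
355 ###########..=+*@*+===.  -======**@++= +############
365 ##########+   ==--++===--======*=--=-  .@###########
375 ##########.   .----+*=========*=----    +##########@
385 ##########=    .----+*======+*=----     @##########@
395 ##########@     .----=*====+*=---.     =###########@
405 ###########==@@@@@@@*+*@++*@***@@@@@@@.@##########*.
415 ############@#########################@###########+
```

```bash
python3 -m pendant '0.39 0 0.25 -0.16 0;0.39 0 0.25 -0.16 0;0.39 0 0 0 0'
python3 - <<'E'
from h import *
asc(manip.capture('side'),280,400,300,345)
E
```

```text
t: 29.55
position: [0.4689, 0.315, 0.1616]
eef_rot: [[-0.977, 0.127, 0.169], [-0.211, -0.525, -0.825], [-0.016, -0.842, 0.54]]
wrist_force: [0.2, -0.6, -1.8]
grip_width: 0.0523
    8         9         0         1         2         3         4         5         6         7         8         9         
300 *************************+=====================+++=+*@@@*****@@@@@@*++==========+**++++++==++===++++++++++++++++++++++++
301 *************************++====================+*+==+@@*******@@@@@*++==========++*++++++==++==++=++++++++++++++++++++++
302 **************************+====================+*=--=@@********@@@@*++==========++*+++++===++==+++++++++++++++++++++++++
303 ***************************+===================++=--+@*********@@@@*++==========++*++++++==+++++++++++++++++++++++++++++
304 ****************************+===================+===+***********@@@@*+==========++***+++++++++++++++++++++++++++++++++**
305 ****************************+======================+*@*@@@@*****@@@@*+===========+**************************************
306 ****************************+===============
[... 4126 characters left out ...]
*@@@@@@@@@@@@@@@@@@*+--+*+++++++++++++***++++++++++++++++++++++++++++++++++
340 ==============++**++++++==+*@@@@@@@@@@@@@@@***@@@@@@@@@@@@@@@@@@*+--+*+++++++++++++***++++++++++++++++++++++++++++++++++
341 ============++**@@*****++++*@@@@@@@@@@@@@@@@***@@@@@@@@@@@@@@@@@*+--+*+++++++++++++***++++++++++++++++++++++++++++++++++
342 ============+**@@@@@@*++++*@@@@@@@@@@@@@@@@****@@@@@@@@@@@@@@@*@*+--+*+++++++++++++***++++++++++++++++++++++++++++++++++
343 ============+**@@@@@@*++++*@@@@@@@@@@@@@@@@@***@@@@@@@@@@@@@@@@@*+--+*+++++++++++++***++++++++++++++++++++++++++++++++++
344 =============+*@*******+++++******@@@@@@@@@@***@@@@@@@@@@@@@@@@@*+--+*+++++++++++++***++++++++++++++++++++++++++++++++++
```

```bash
python3 -m pendant '0.35 0 0 0 0;0.31 0 0 0 0;0.27 0 0 0 0;0.24 0 0 0 0;0.21 0 0 0 0;0.18 0 0 0 0;0.14 0 0 0 0;0.1 0 0 0 0;0.05 0 0 0 0;0 0 0 0 0;0 0 0 0 0;0 0 0 0 0'
python3 -c "
from h import *
ascii(150,410,150,420)"
```

```text
t: 30.6
position: [0.4689, 0.3151, 0.162]
eef_rot: [[-0.977, 0.127, 0.169], [-0.211, -0.525, -0.825], [-0.016, -0.842, 0.54]]
wrist_force: [0.0, -0.7, 0.2]
grip_width: 0.0853
155 ============+++++++++++++==+++=++*********++++++++++
165 =====================+++++++++...  .--==+*********++
175 =============================++====-....-.-=====+***
185 =======================================+++++++=-.  .
195 =============================================++++=-.
205 =========+**@*======================+*@**+========  
215 =========*####*=====================@####+========  
225 =========+####@=====================@####+========. 
235 =========+#####===============-=====#####==========.
245 ==========#####+===================+####@==========.
255 ==========@####+===================+####@==========-
265 =====---==@####*=========-.   ...-=*####*======..- .
275  .===-  ..*####*=======-.        .=@####+====..     
285 ++** .    =####*-==--..          -=@####-.--. -**++.
295 @###.     =####@                 -=#####.     +##@**
305 ####=     -#####                 -+#####.     *###@*
315 ####+     .#####.                -+####@      ######
325 ####=     .@####-               .=*####*      @#####
335 ###@.      @####*-             -==*####+      -#####
345 ##@.       *####*=-           ====@####+       =####
355 ##-        -++*+*+=-        .====+***++.        +###
365 #=          .==-=*+==.     -====*+===-           *##
375 =            .==--+*=====-====+*==---.           .@#
385 *.            .-==-=*+=======+*==---             =@#
395 #@=             -==-=*+=====*+==--.            .+###
405 ###+.       =@@@@@@@**@*+++@**@@@@@@@@.       -@####
415 ####@-  .-+*@#########################@+=-   =######
```

Released, with clearance on both sides. I'll back out along the finger axis and then swing aside.

```bash
python3 -m pendant '0 0 -0.5 0 0;0 0 -1 0 0;0 0 -2 0 0;0 0 -3 0 0;0 0 -3 0 0;0 0 -3 0 0;0 0 -3 0 0;0 0 -3 0 0;0 0 -3 0 0;0 0 -2 3 0;0 0 -2 3 0;0 0 0 3.5 0;0 0 0 3.5 0;0 0 0 3.5 0;0 0 0 3.5 0;0 0 0 3.5 0;0 0 0 3.5 0;0 0 0 0 0'
python3 - <<'E'
from h import *
t=manip.capture('top');s=manip.capture('side');out=np.zeros((600,800,3),np.uint8)
out[:315,:420]=cv2.resize(t['pixels'],(420,315));out[:,420:]=0
out[:450,430:]=cv2.resize(t['pixels'][190:330,95:210],(370,450));out[315:600,:380]=cv2.resize(s['pixels'],(380,285))
cv2.imwrite('pics/z6.png',out[:,:,::-1])
E
```

```text
t: 32.15
position: [0.4836, 0.2218, 0.5267]
eef_rot: [[-0.979, 0.129, 0.157], [-0.201, -0.528, -0.825], [-0.023, -0.84, 0.542]]
wrist_force: [-0.1, 0.2, -0.3]
grip_width: 0.0857
```

View pics/z6.png

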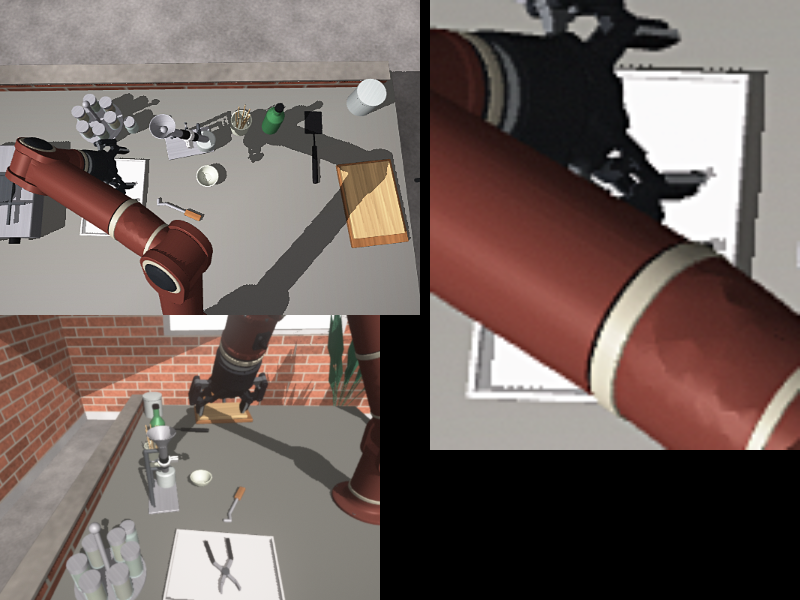

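The final view shows the pliers lying in the platter and the other things in place. In the side picture the handle ends are near (307,334) and (337,332), the pivot near (332,380), and the tips near (318,408) and (354,402). I'll check the numbers.

Run:
```python
from h import *
s=manip.capture('side')
P={n:onz(s,*p,.015) for n,p in dict(h1=(306.5,334.5),h2=(337,331.6),pv=(331.6,380),t1=(318,408),t2=(353.7,402)).items()}
h=(P['h1']+P['h2'])/2;t=(P['t1']+P['t2'])/2;u=(t-h)/np.linalg.norm(t-h)
print('total',np.linalg.norm(t-h),'piv-h',np.linalg.norm(P['pv']-h),'mid',(P['pv']-.025*u).round(3),'centre (.481,.265)')
a=cv2.imread('pics/side0.png')[:,:,::-1].astype(int);d=np.abs(a-s['pixels']).sum(2)>60
for n,(x0,x1,y0,y1) in dict(bowl=(280,313,230,252),lifter=(340,362,252,290),cup=(212,226,160,200),bottle=(222,245,130,172)).items(): print(n,d[y0:y1,x0:x1].mean().round(3))
asc(s,235,275,200,220)
```

```text
total 0.13960794092032178 piv-h 0.09646463935249326 mid [0.481 0.263 0.015] centre (.481,.265)
bowl 0.099
lifter 0.098
cup 0.027
bottle 0.0
         4         5         6         7    
200 ***++++++++***********+=================
201 ***++++++++***********++================
202 ***++++++++************++===============
203 ***++++++++*************++======++++++==
204 ***++++++++***************++++==++****++
205 ****+++++++*******************+++*******
206 ****+++++++*****************************
207 ****+++++++**+==**++++++++++************
208 ****+++++++**= .=-..      .=***+++******
209 ****++++++***=            .=****++******
210 @***++++++*@*=         ...-+*****+******
211 @@********@@@+   ...       .+***********
212 @@@@*****@@@@+             .+***********
213 @@@@@@@@@@@@@+     ...   ..=**++*+++****
214 *@@@@@@@@@@@*-  .--===---===++++++=++**+
215 +@@@@@@@@@@@*.  -===========+=======++++
216 .+@@@@@@@@@*=  .========================
217  -+*@@@@@@*=   -========================
218    -+***++-   .=========================
219      --.     .-=========================
```

The middle of the pliers is about 2 mm from the platter centre and the lengths fit pliers lying flat. The clip is shut and the arm is clear, so I'm handing in.

```bash
python3 -c "
from rig import manip
print(manip.get_obs()['t'],manip.finish_job())"
```

```text
the job is handed in; nothing more can be done
32.3 None
```

The clip is closed and the pliers are lying in the platter. I handed the job in at 32.3 s, and `finish_job` gives no verdict.

**What I did**
- **Tilt:** the moves only turn about the finger axis. I got the tilt by pushing past the arm's reach until joint 6 hit its limit; the tool ended within about 0.03 rad of the measured pipe slope.
- **Slip:** during that fast push the pliers swung about 100° in the grip. I hooked the jaw tips on the platter's inner rim and swung them back. They ended up about 8 mm farther back in the grip, and I allowed for that.
- **Clip:** I brought the open jaws over the ears with a sideways error of about 0.3 mm by two-view measurement. I squeezed to a 23 mm grip, eased off and backed out.
- **Platter:** I laid the tips on the floor, let it press the pliers towards flat, released them slowly and backed away.

**Last checks**
- **Clip shut:** the ears stayed together after release, spanning rows 208–213 in the side view against 206–216 when open.
- **Pliers placed:** their middle is at about (0.481, 0.263), 2 mm from the platter centre. The lengths fit pliers lying flat, but I did not measure tilt or height directly.
- **Arm clear:** the gripper is open, well above the ledge, with wrist force near zero.
- **Other things:** the bowl, lifter, cup and bottle look where they were. About 10% of pixels around the bowl and lifter changed, which I take to be shadows. I checked the flipper and the salt jar only in the final overview picture; I could not pick out the jar with certainty.

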